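Swing the sprung divider home in the bar organiser

ROBOT

A 6-joint arm with a two-finger parallel gripper is mounted at the origin on a cart in front of the work surface, level with it; the furniture and walls round the work are solid. World frame = base frame: x ahead of the robot, y to its left, z up, the work surface at z = 0. Lengths are in mm, angles in rad, forces in N, time in s.
With the tool pointing down it reaches from about 300 to 775 mm from the base axis. Payload 14.6 kg.
Tool frame: the origin (TCP) lies at the very end of the fingers, on their centre line; the grasp point (between the pads) lies 19 mm behind it; z points along the fingers, y is the line along which they close (so a half turn about z gives the same grasp; the last joint's range is limited). The gripper opens to 94 mm and grips with 3 to 60 N. Pads are 16 mm wide; open, the fingers measure 119 mm over their backs; the gripper's body (75 mm by 177 mm) begins 78 mm behind the grasp point.
Start: joints at [1.118, 0.3, 1.521, -0, 1.321, -0.067], TCP at [206.962, 509.565, 205.446] pointing down, gripper open.
Joint ranges: [-3.03, 3.03], [-0.79, 2.21], [0.23, 2.52], [-1.04, 4.18], [0, 3.07], [-2.55, 2.55]. Speed limits (rad/s): [2.22, 2.22, 2.57, 3.14, 3.14, 3.14].

INTERFACE

Orientations are given as [roll, pitch, yaw] about the fixed x, y, z axes, in that order (R = Rz(yaw) Ry(pitch) Rx(roll)).
In Python, from cell import read_state, viewer, manip, models gives the robot as it stands.
- The arm moves only by the tool carry_out, never from a script. Its argument "deltas" is a list of rows, each an object with "dp": the shift along the tool's x, y, z in mm, a list of three; "roll": the turn about the tool's z in degrees; "gripper": the opening, from -1 (shut) to 1 (fully open), so that 0 is half open. In form: [{"dp": [tx, ty, tz], "roll": roll, "gripper": gripper}, ...]. A call has 1 to 12 rows; each row is the pose to reach, as a shift and turn from the pose commanded when the call began, along the tool's axes at that moment; what a row does not reach only later rows make up. A row lasts 1/12 s, in which the tool goes at most 41.7 mm and 7.16 degrees, less where a joint would pass 70% of its speed; a pose out of reach is approached as far as the arm can. A call with a gripper value outside its range is refused whole. The fingers move at their own pace and stop on an object; "newtons" is the grip in N (left out, the last holds). Time passes only in rows, so rows that repeat a pose let the fingers close. It gives the time, the measured TCP pose, the force, the opening and the grip force at its end, in the units of the state.
- read_state(): the state, without advancing time (a new reading comes with each control period).
- viewer.camera(name): name is "scene" or "top" or "wrist"; returns the picture (480x640x3 uint8, red, green, blue); there is no depth.
- viewer.camera_params(name): a dict with "fovy" (degrees; the focal length in pixels is half the picture's height over the tangent of half this angle, whatever the lens; pixels are square), "cx", "cy" (the principal point, pixels), "eye" and "attitude" of the camera in the world; the wrist camera has in their place "T_tool_cam" (4x4, takes a point from camera to tool coordinates, whose origin is the TCP and whose axes are the flange's). Camera axes: x right, y up, looking along -z (the intrinsics and any distortion apply to the point x, -y, -z); pixel columns grow to the right and rows downward; lengths in mm; the calibration is good to about 2 mm. The wrist camera is an equidistant fisheye: a pixel r from the principal point sees the ray r / f radians off the axis. A picture is of the moment at which its call begins: read the wrist's pose just before it. camera_params takes no time and is no camera call.
- manip.sign_off(): hands the job in; it is judged then, once.
Trained networks look in the newest picture that a camera, given by its name, has taken for a name from the list of things; names that differ only in an ending like _2 or _b are one class to them, and where a whole thing is asked for, a point or a joint stands for the part that bears it (a point fixed in the world has none). Each returns a list of dicts, best first, with "p" (0 to 1); they miss things now and then, are a little off and sometimes report something else, mostly with a low value. They report only what shows in the picture. A call takes as long as a camera call.
- models.cut_out(camera, label): "region" (480x640 bool, what is visible of it) and "box" ([left, top, right, bottom] in pixels, round what is visible of it).
The state is a dict: "clock": time; "joints": joint angles; "qd": joint speeds; "effort": joint torques, N m; "eef_pos": TCP position; "eef_rot": TCP orientation; "wrist_force": force on the tool from outside, world axes, zero at the start; "moment": the same for the moment, N m; "finger_gap": finger opening in mm; "finger_force": force on a finger pad.
Only numpy, scipy, OpenCV 4.12 (cv2) and the standard library are available. Lean on these libraries where they do the work, as an engineer would, in place of code of your own. Each camera call takes 0.05 s, during which the arm holds its last target. There are 200 camera calls.

TASK

Fit the divider into the bar organiser. Stand it in the tray on its wide base with the plain dowel end down in the brass socket on the left wall and the roller end still swung well out towards the low front; then push near the roller end, gently and without forcing the sprung end once it is home, so that the divider turns about its dowel until the roller has clicked fully into the notch of the brass catch on the right wall. Leave it there, released, and do not disturb the tongs, the jigger or the tumbler.

Things in the scene. Friction and masses are not known exactly. Their poses are not given: they have to be found in the camera images.
- organiser: Open wooden drawer insert, fixed; outside 216 (x) by 266 (y) mm, inside 200 by 250 mm. Floor 8 mm thick, walls 55 mm high, but the front wall (-x, nearest the robot) only 30 mm. Origin: centre of the underside; +x to its back wall, +y to its left wall. The divider belongs across it, along y at x = +25 mm.
- socket (a point): Brass socket on the organiser's left wall, at [25, 119, 8] mm in its frame (8 = inner floor): the divider's dowel axis belongs here. Two upright cleats 12 mm proud of the wall leave a gap of 16 mm (along x), open at the top with flared mouths that end 52 mm above the worktop; the wall is 6 mm behind this point. Axes as the organiser.
- opposite (a point): Point on the inner face of the organiser's right wall, straight across from the socket, [25, -125, 8] mm. The brass catch is clamped on a rail here with its middle within 16 mm of this point along x: where exactly is not measured, it must be felt or seen. In it the roller passes, towards the back wall (+x), first a ramp, then a notch, then a rigid stop. Axes as the organiser.
- ramp (a point): Start of the catch's ramp if the catch stood exactly at opposite (35 mm before its middle). The ramp rises off the wall from 1 to 9 mm over 28 mm; its far side drops steeply into the notch (floor 5 mm off the wall) and locks the roller there; 7 mm past the middle is the stop, 20 mm tall. A plate 48 mm up covers the notch: the roller gets in only over the ramp. Axes as the organiser.
- divider: Loose wooden divider, 0.2 kg. Origin: middle of the underside; +x to its roller end. Web 14 mm thick (y), 50 mm high, x -100 to +88 mm; base flange 36 mm wide, 6 mm high, x -86 to +74 mm: grip the web above the flange near the origin. Pushed square on the web at x = +70 mm it takes 5 to 11 N to pass the catch's ramp (more if dragged down on the floor too); at the stop the force climbs steeply.
- foot (a point): Axis of the plain upright dowel (12 mm thick, 6 to 46 mm up) at the divider's plain end, 118 mm from its middle, at the height of its underside; a neck 7 mm thick joins it to the web. Axes as the divider.
- plunger: Roller end of the divider. Origin: axis of its upright white roller (12 mm thick, 13 to 37 mm up), 118 mm from its middle, at its underside. The plunger springs in up to 11 mm along the divider: 4 N at first, 1 N more each mm; about 7 mm in on top of the ramp, 2.5 to 3 mm in when seated, the axis then 114 mm right (-y) of the organiser's origin. Never press it with over 18 N: it bends. Axes as the divider.
- ice_tongs: Slim steel tongs, 168 x 28 x 8 mm, lying along the organiser's back bay; leave. Origin: centre of the underside.
- jigger: Brass double-cone measure, 47 mm wide, 101 mm high, on the worktop to the right; leave. Origin: centre of the underside.
- tumbler: The nearer of two glass tumblers, 73 mm wide, 100 mm high, standing behind the organiser on the right; leave. Origin: centre of the underside.

How it is judged:
By the outcome, as a careful person would: the job done as asked, in the order asked, and still so for the second after the job is handed in, with the robot touching nothing.
It also fails if it takes over 56 s, if anything falls off the work surface, if the arm or the gripper's body presses on something with over 40 N, if the wrist force passes 120 N, or if a joint passes its speed limit or range.

## Working session

There is one attempt and no reset: what is moved stays moved. The work goes in short steps, Python scripts to look and compute and a tool call to move; the robot and the scene stay as the last step left them, time stands still between calls to the robot, and variables do not carry over. Pictures are saved under pics/ and viewed, at most 10 in all, crops included, and the job is handed in when it is done.

Besides the shell and the picture viewer there is one more tool, called after ">>>" by a JSON object that holds its "api" and its "payload", one argument or row to a line. carry_out: Moves the arm, as the interface text tells. Its arguments: {"type":"object","properties":{"deltas":{"type":"array"},"newtons":{"type":"number"}},"required":["deltas"]}

```bash
ls; mkdir -p pics; cat > h.py <<'E'
import numpy as np, cv2
from cell import read_state, viewer, manip, models
from scipy.spatial.transform import Rotation as R
def snap(c,fn=None):
    s=read_state(); im=viewer.camera(c)
    if fn: cv2.imwrite('pics/'+fn,im[:,:,::-1])
    return s,im
E
python3 - <<'E'
from h import *
for c in ['scene','top']:
    s,im=snap(c,c+'1.png'); print(viewer.camera_params(c))
    for l in ['organiser','divider','plunger','foot','ice_tongs','jigger','tumbler','socket']:
        try:
            r=models.cut_out(c,l)
            for d in r[:2]:
                ys,xs=np.nonzero(d['region']); print(c,l,round(d['p'],2),np.round(d['box']),xs.mean().round(),ys.mean().round())
        except Exception as e: print(l,e)
print(viewer.camera_params('wrist')); print(read_state())
E
```

```text
pics
{'fovy': 49.978485032866914, 'cx': 319.4504125873214, 'cy': 247.5286911836179, 'eye': array([-221.77212762, -405.30072931,  802.05307976]), 'attitude': array([ 0.85709452,  0.00896371, -1.06199902])}
scene organiser 0.66 [236. 225. 394. 345.] 313.0 283.0
scene divider 0.75 [138. 197. 218. 262.] 181.0 229.0
scene foot 0.57 [139. 196. 218. 259.] 181.0 229.0
scene ice_tongs 0.81 [301. 252. 368. 279.] 319.0 257.0
scene jigger 0.74 [140. 197. 215. 259.] 182.0 229.0
scene jigger 0.66 [457. 311. 493. 361.] 475.0 331.0
scene tumbler 0.7 [390. 210. 426. 257.] 406.0 231.0
scene socket 0.81 [234. 221. 390. 346.] 313.0 282.0
{'fovy': 55.1395634505214, 'cx': 324.21517160889147, 'cy': 240.74079277870774, 'eye': array([ 289.3437574 ,   17.20591488, 1355.98707446]), 'attitude': array([ 0.16805294,  0.00843658, -1.58423201])}
top organiser 0.65 [287. 221. 381. 299.] 334.0 259.0
top organiser 0.6 [199. 220. 219. 302.] 209.0 259.0
top divider 0.7 [200. 221. 217. 302.] 209.0 261.0
top foot 0.78 [196. 219. 218. 304.] 209.0 259.0
top ice_tongs 0.4 [363. 229. 366. 240.] 360.0 232.0
top jigger 0.65 [44
[... 569 characters left out ...]
clock': 0.9, 'joints': array([ 1.11838925e+00,  2.99881812e-01,  1.52102692e+00,  5.31928677e-06,
        1.32074686e+00, -6.66264136e-02]), 'qd': array([-8.06704361e-04,  2.09996394e-03,  1.11183116e-03, -1.23016595e-03,
       -9.10760085e-06,  1.34334183e-03]), 'effort': array([ 6.69352758e-04, -5.31659567e+01, -3.52903712e+01,  7.09079672e-02,
        2.13866110e-02, -7.39633856e-05]), 'eef_pos': array([206.95565813, 509.54160381, 205.44416475]), 'eef_rot': array([-3.14153020e+00, -9.33267666e-06,  2.75581067e+00]), 'wrist_force': array([-0.04767209,  0.36907652,  0.19634156]), 'moment': array([-0.02343723,  0.01005278,  0.02287228]), 'finger_force': 0.0, 'finger_gap': 93.93641918248814}
```

```bash
python3 - <<'E'
import cv2,numpy as np
t=cv2.imread('pics/top1.png'); s=cv2.imread('pics/scene1.png')
cv2.imwrite('pics/a.png',cv2.resize(t[150:330,180:480],None,fx=2.66,fy=2.66,interpolation=3))
cv2.imwrite('pics/b.png',cv2.resize(s[160:380,120:420],None,fx=2.66,fy=2.66,interpolation=3))
E
```

```text
(no output)
```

View pics/a.png

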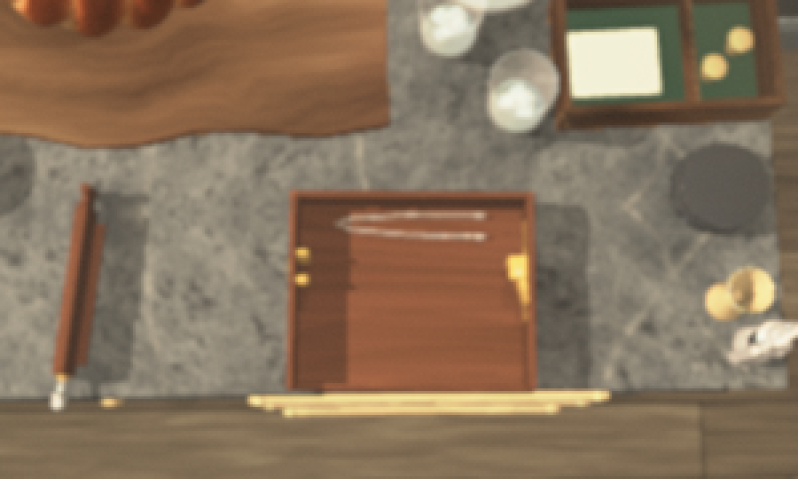

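View pics/b.png

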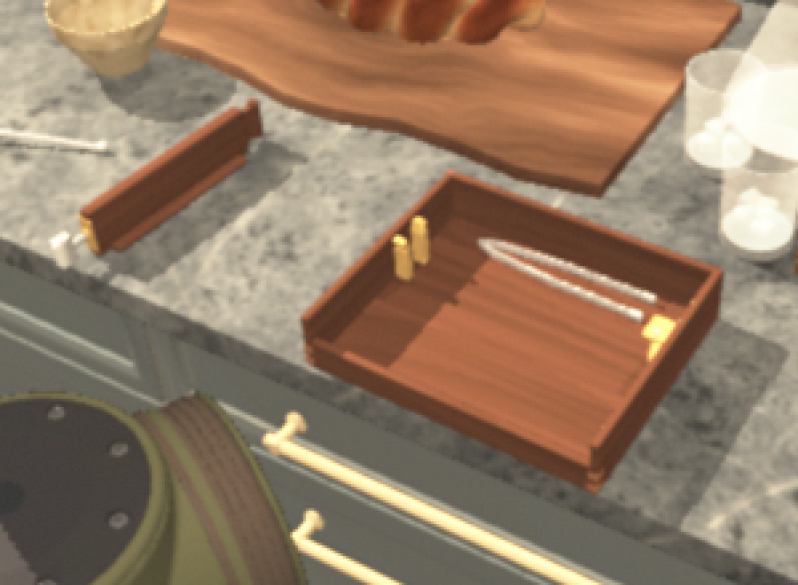

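```bash
cat >> h.py <<'E'
def ray(c,uv,s=None):
    p=viewer.camera_params(c); f=240/np.tan(np.radians(p['fovy'])/2)
    x=np.array([uv[0]-p['cx'],uv[1]-p['cy']])
    if c=='wrist':
        r=np.hypot(*x); th=r/f; d=np.array([*(np.sin(th)*x/max(r,1e-9)),np.cos(th)])*[1,-1,-1]
        T=p['T_tool_cam']; Rt=R.from_euler('xyz',s['eef_rot']).as_matrix()
        return s['eef_pos']+Rt@T[:3,3], Rt@T[:3,:3]@d
    d=np.array([x[0]/f,-x[1]/f,-1])
    return p['eye'], R.from_euler('xyz',p['attitude']).as_matrix()@d
def at(c,uv,z,s=None):
    o,d=ray(c,uv,s); return (o+d*(z-o[2])/d[2]).round(1)
E
python3 - <<'E'
from h import *
for n,u,v,z in [('BL',291,193,55),('BR',534,194,55),('FL',290,388,30),('FR',537,390,30),('dowel',88,188,46),('webn',64,373,50),('roller',57,388,37),('catchmid',516,265,48),('cleat1',302,254,52),('cleat2',302,280,52)]:
    print(n,at('top',(180+u/2.66,150+v/2.66),z))
E
```

```text
BL [565.  125.2  55. ]
BR [ 559.9 -138.7   55. ]
FL [355.5 128.5  30. ]
FR [ 349.7 -137.6   30. ]
dowel [575.9 348.8  46. ]
webn [373.8 367.9  50. ]
roller [358.6 378.5  37. ]
catchmid [ 483.4 -117.4   48. ]
cleat1 [498.2 113.6  52. ]
cleat2 [469.8 113.7  52. ]
```

>>> {"api": "carry_out", "payload": {
  "deltas": [
    {"dp": [-298,-40,45],"roll": 85},
    {"dp": [-298,-40,45],"roll": 85},
    {"dp": [-298,-40,45],"roll": 85},
    {"dp": [-298,-40,45],"roll": 85},
    {"dp": [-298,-40,45],"roll": 85},
    {"dp": [-298,-40,45],"roll": 85},
    {"dp": [-298,-40,45],"roll": 85},
    {"dp": [-298,-40,45],"roll": 85},
    {"dp": [-298,-40,45],"roll": 85},
    {"dp": [-298,-40,45],"roll": 85},
    {"dp": [-298,-40,45],"roll": 85},
    {"dp": [-298,-40,45],"roll": 85}
  ]
}}

```text
schema error: expected keys dp, roll, gripper
```

>>> {"api": "carry_out", "payload": {
  "deltas": [
    {"dp": [0,0,0],"roll": 79},
    {"dp": [0,0,0],"roll": 79},
    {"dp": [0,0,0],"roll": 79},
    {"dp": [0,0,0],"roll": 79},
    {"dp": [0,0,0],"roll": 79},
    {"dp": [0,0,0],"roll": 79},
    {"dp": [0,0,0],"roll": 79},
    {"dp": [0,0,0],"roll": 79},
    {"dp": [0,0,0],"roll": 79},
    {"dp": [0,0,0],"roll": 79},
    {"dp": [0,0,0],"roll": 79},
    {"dp": [0,0,0],"roll": 79}
  ]
}}

```text
schema error: expected keys dp, roll, gripper
```

```bash
python3 - <<'E'
from h import *
s,im=snap('wrist','w1.png'); print(s['clock'],s['eef_pos'],s['eef_rot'],s['joints'],s['wrist_force'])
E
```

```text
0.9 [206.95565813 509.54160381 205.44416475] [-3.14153020e+00 -9.33267666e-06  2.75581067e+00] [ 1.11838925e+00  2.99881812e-01  1.52102692e+00  5.31928677e-06
  1.32074686e+00 -6.66264136e-02] [-0.04767209  0.36907652  0.19634156]
```

View pics/w1.png

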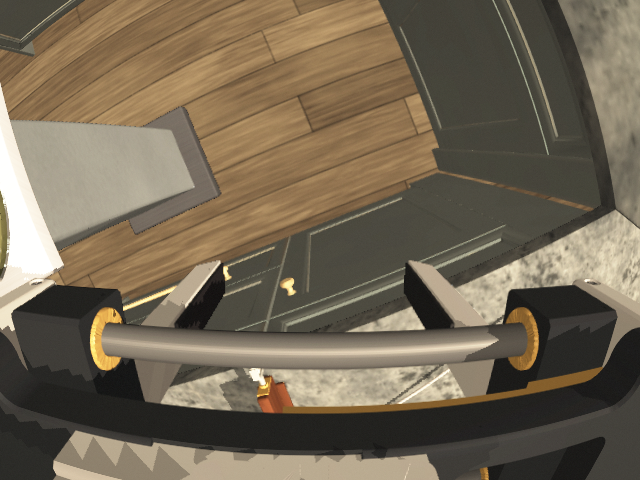

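>>> {"api": "carry_out", "payload": {
  "deltas": [
    {"dp": [-298,-40,45],"roll": 85,"gripper": 1},
    {"dp": [-298,-40,45],"roll": 85,"gripper": 1},
    {"dp": [-298,-40,45],"roll": 85,"gripper": 1},
    {"dp": [-298,-40,45],"roll": 85,"gripper": 1},
    {"dp": [-298,-40,45],"roll": 85,"gripper": 1},
    {"dp": [-298,-40,45],"roll": 85,"gripper": 1},
    {"dp": [-298,-40,45],"roll": 85,"gripper": 1},
    {"dp": [-298,-40,45],"roll": 85,"gripper": 1},
    {"dp": [-298,-40,45],"roll": 85,"gripper": 1},
    {"dp": [-298,-40,45],"roll": 85,"gripper": 1},
    {"dp": [-298,-40,45],"roll": 85,"gripper": 1},
    {"dp": [-298,-40,45],"roll": 85,"gripper": 1}
  ]
}}

```text
clock: 1.95
eef_pos: [468.1, 360.2, 160.3]
eef_rot: [-3.142, 0.0, 1.265]
wrist_force: [0.5, -0.5, -0.5]
finger_gap: 94.3
finger_force: 0.0
```

>>> {"api": "carry_out", "payload": {
  "deltas": [
    {"dp": [0,0,0],"roll": 79,"gripper": 1},
    {"dp": [0,0,0],"roll": 79,"gripper": 1},
    {"dp": [0,0,0],"roll": 79,"gripper": 1},
    {"dp": [0,0,0],"roll": 79,"gripper": 1},
    {"dp": [0,0,0],"roll": 79,"gripper": 1},
    {"dp": [0,0,0],"roll": 79,"gripper": 1},
    {"dp": [0,0,0],"roll": 79,"gripper": 1},
    {"dp": [0,0,0],"roll": 79,"gripper": 1},
    {"dp": [0,0,0],"roll": 79,"gripper": 1},
    {"dp": [0,0,0],"roll": 79,"gripper": 1},
    {"dp": [0,0,0],"roll": 79,"gripper": 1},
    {"dp": [0,0,0],"roll": 79,"gripper": 1}
  ]
}}

```text
clock: 2.95
eef_pos: [468.0, 360.4, 160.4]
eef_rot: [3.142, 0.0, -0.113]
wrist_force: [-0.2, -0.3, -0.1]
finger_gap: 94.3
finger_force: 0.0
```

```bash
python3 - <<'E'
from h import *
s,im=snap('wrist','w2.png'); print(s['clock'],s['eef_pos'],s['eef_rot'],s['joints'],s['wrist_force'])
E
```

```text
2.95 [468.01155383 360.35896146 160.42417807] [ 3.14156004e+00  5.41199779e-05 -1.12739748e-01] [5.94157597e-01 4.28122951e-01 1.45410280e+00 1.08704195e-05
 1.25942924e+00 2.27769034e+00] [-0.17023113 -0.33152098 -0.05061013]
```

View pics/w2.png

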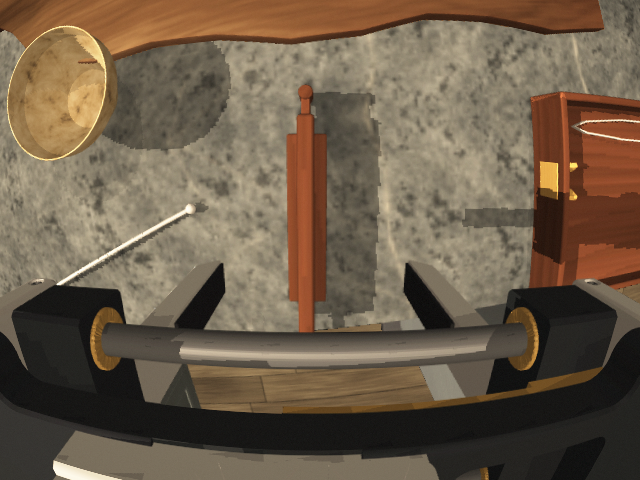

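```bash
python3 - <<'E'
from h import *
s=read_state()
for n,u,v,z in [('dowel',305,91,46),('webend',305.5,115,50),('webmid',306,300,50),('flL',288,135,6),('flR',326,135,6),('flL2',289,300,6),('flR2',326,300,6)]:
    print(n,at('wrist',(u,v),z,s))
E
```

```text
dowel [578.7 355.8  46. ]
webend [559.1 357.3  50. ]
webmid [408.2 373.5  50. ]
flL [546.9 375.3   6. ]
flR [543.2 341.7   6. ]
flL2 [391.  393.1   6. ]
flR2 [387.3 357.1   6. ]
```

>>> {"api": "carry_out", "payload": {
  "deltas": [
    {"dp": [-8,-6.6,60],"roll": -0.3,"gripper": 0.2},
    {"dp": [-8,-6.6,100],"roll": -0.3,"gripper": 0.2},
    {"dp": [-8,-6.6,130],"roll": -0.3,"gripper": 0.2},
    {"dp": [-8,-6.6,147],"roll": -0.3,"gripper": 0.2},
    {"dp": [-8,-6.6,147],"roll": -0.3,"gripper": 0.2},
    {"dp": [-8,-6.6,147],"roll": -0.3,"gripper": 0.2},
    {"dp": [-8,-6.6,147],"roll": -0.3,"gripper": -1},
    {"dp": [-8,-6.6,147],"roll": -0.3,"gripper": -1},
    {"dp": [-8,-6.6,147],"roll": -0.3,"gripper": -1},
    {"dp": [-8,-6.6,147],"roll": -0.3,"gripper": -1},
    {"dp": [-8,-6.6,147],"roll": -0.3,"gripper": -1},
    {"dp": [-8,-6.6,147],"roll": -0.3,"gripper": -1}
  ],
  "newtons": 25
}}

```text
clock: 4.0
eef_pos: [460.9, 367.9, 13.9]
eef_rot: [-3.141, -0.0, -0.101]
wrist_force: [-0.8, -0.2, -0.1]
finger_gap: 19.7
finger_force: 0.0
```

>>> {"api": "carry_out", "payload": {
  "deltas": [
    {"dp": [0,0,0],"roll": 0,"gripper": -1},
    {"dp": [0,0,0],"roll": 0,"gripper": -1},
    {"dp": [0,0,0],"roll": 0,"gripper": -1},
    {"dp": [0,0,0],"roll": 0,"gripper": -1},
    {"dp": [0,0,-25],"roll": 0,"gripper": -1},
    {"dp": [0,0,-50],"roll": 0,"gripper": -1},
    {"dp": [0,0,-85],"roll": 0,"gripper": -1},
    {"dp": [0,0,-110],"roll": 0,"gripper": -1},
    {"dp": [0,0,-110],"roll": 0,"gripper": -1},
    {"dp": [0,0,-110],"roll": 0,"gripper": -1}
  ]
}}

```text
clock: 4.83
eef_pos: [461.0, 368.0, 124.0]
eef_rot: [-3.14, -0.001, -0.101]
wrist_force: [-0.8, -0.1, -2.1]
finger_gap: 14.3
finger_force: 25.0
```

>>> {"api": "carry_out", "payload": {
  "deltas": [
    {"dp": [1,20,0],"roll": -5,"gripper": -1},
    {"dp": [2,55,0],"roll": -12,"gripper": -1},
    {"dp": [4,90,0],"roll": -19,"gripper": -1},
    {"dp": [5,125,0],"roll": -26,"gripper": -1},
    {"dp": [6,160,0],"roll": -33,"gripper": -1},
    {"dp": [7,195,0],"roll": -40,"gripper": -1},
    {"dp": [8,230,0],"roll": -47,"gripper": -1},
    {"dp": [10,265,0],"roll": -54,"gripper": -1},
    {"dp": [11,300,0],"roll": -61,"gripper": -1},
    {"dp": [12,335,0],"roll": -67,"gripper": -1},
    {"dp": [13,355,0],"roll": -72,"gripper": -1},
    {"dp": [13.5,360,0],"roll": -73,"gripper": -1}
  ]
}}

```text
clock: 5.83
eef_pos: [436.5, 5.3, 121.8]
eef_rot: [-3.139, 0.001, 1.179]
wrist_force: [-1.3, 1.0, -2.1]
finger_gap: 13.6
finger_force: 25.0
```

>>> {"api": "carry_out", "payload": {
  "deltas": [
    {"dp": [0,0,0],"roll": 0,"gripper": -1},
    {"dp": [0,0,0],"roll": 0,"gripper": -1},
    {"dp": [0,0,0],"roll": 0,"gripper": -1}
  ]
}}

```text
clock: 6.08
eef_pos: [437.4, 8.9, 122.6]
eef_rot: [-3.14, 0.0, 1.172]
wrist_force: [-0.8, 0.3, -2.8]
finger_gap: 13.7
finger_force: 25.0
```

```bash
python3 - <<'E'
from h import *
s,im=snap('wrist','w3.png'); print(s['clock'],s['eef_pos'],s['eef_rot'],s['joints'],s['wrist_force'])
cv2.imwrite('pics/w3c.png',cv2.resize(im[0:330,160:600,::-1],None,fx=1.8,fy=1.8,interpolation=3))
E
```

```text
6.0833 [437.3841196    8.91117268 122.64258054] [-3.14009272e+00  3.97148439e-04  1.17193769e+00] [-6.34625500e-02  1.45244961e-01  1.91811913e+00  1.34572020e-04
  1.07977564e+00  3.35332836e-01] [-0.83479688  0.32679594 -2.77596626]
```

View pics/w3c.png

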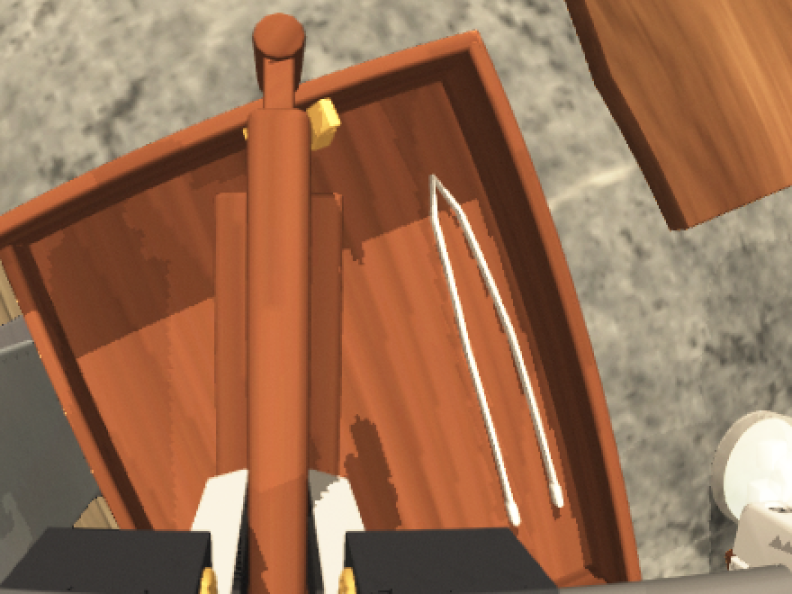

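>>> {"api": "carry_out", "payload": {
  "deltas": [
    {"dp": [-10,-20,0],"roll": 0,"gripper": -1},
    {"dp": [-20,-45,0],"roll": 0,"gripper": -1},
    {"dp": [-20,-45,0],"roll": 0,"gripper": -1},
    {"dp": [-20,-45,0],"roll": 0,"gripper": -1},
    {"dp": [-20,-45,0],"roll": 0,"gripper": -1},
    {"dp": [-20,-45,0],"roll": 0,"gripper": -1}
  ]
}}

```text
clock: 6.63
eef_pos: [389.2, 7.5, 123.5]
eef_rot: [3.141, -0.0, 1.173]
wrist_force: [-0.0, 0.2, -2.2]
finger_gap: 13.9
finger_force: 25.0
```

```bash
python3 - <<'E'
from h import *
s,im=snap('wrist','w4.png'); print(s['clock'],s['eef_pos'],s['eef_rot'])
cv2.imwrite('pics/w4c.png',cv2.resize(im[0:200,230:500,::-1],None,fx=2.9,fy=2.9,interpolation=3))
E
```

```text
6.6333 [389.21204351   7.54871769 123.51825486] [ 3.14123188e+00 -1.47327450e-04  1.17315808e+00]
```

View pics/w4c.png

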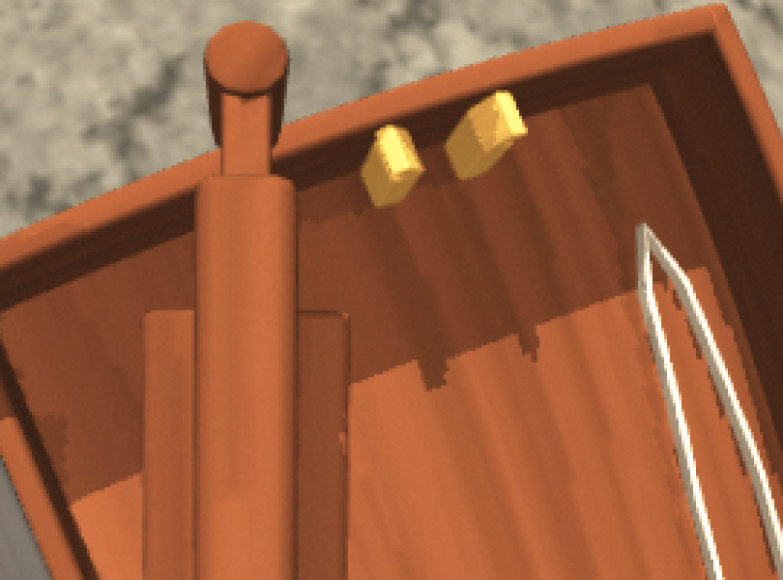

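```bash
python3 - <<'E'
from h import *
s=read_state()
P=lambda u,v,z: at('wrist',(230+u/2.9,v/2.9),z,s)
C=P(724,6,55);L=P(2,240,55);M=P(450,80,55);print('corner',C,L,M)
for e in (L,M):
  d=(C-e)[:2];yaw=np.arctan2(d[1],d[0]);Rm=np.array([[np.cos(yaw),-np.sin(yaw)],[np.sin(yaw),np.cos(yaw)]])
  print(yaw,'socket',C[:2]+Rm@[-83,-14],'org',C[:2]+Rm@[-108,-133])
for n,u,v in [('Lw',395,128),('Lw2',405,128),('Lt',410,176),('Lt2',422,168),('Rw',500,95),('Rw2',515,93),('Rt',510,140),('Rt2',526,133)]: print(n,P(u,v,52))
z=s['eef_pos'][2]-13.9
dw=P(247,57,z+46);e=P(245,178,z+50);print('dowel',dw,'webend',e,'flange',P(145,312,z+6),P(350,312,z+6))
y=s['eef_rot'][2];print('dowel pred',s['eef_pos'][:2]+118*np.array([np.cos(y),np.sin(y)]), 'webend pred',s['eef_pos'][:2]+100*np.array([np.cos(y),np.sin(y)]))
E
```

```text
corner [569.9 127.   55. ] [380.3 131.6  55. ] [491.6 127.6  55. ]
-0.024256844724068388 socket [486.58485465 115.01723924] org [458.70592776  -3.34139135]
-0.007662685269539178 socket [486.79516019 113.63640767] org [460.88404352  -5.16853345]
Lw [475.1 121.4  52. ]
Lw2 [477.3 120.5  52. ]
Lt [473.6 109.1  52. ]
Lt2 [477.1 109.9  52. ]
Rw [502.6 120.9  52. ]
Rw2 [506.4 120.3  52. ]
Rt [500.1 109.5  52. ]
Rt2 [504.7 109.9  52. ]
dowel [435.2 116.7 155.5] webend [427.5  99.2 159.5] flange [406.5  93.5 115.5] [439.1  79.8 115.5]
dowel pred [434.82498646 116.25791132] webend pred [427.85254758  99.66318035]
```

>>> {"api": "carry_out", "payload": {
  "deltas": [
    {"dp": [7,20,0],"roll": 0,"gripper": -1},
    {"dp": [14,40,0],"roll": 0,"gripper": -1},
    {"dp": [18,50,0],"roll": 0,"gripper": -1},
    {"dp": [18,50,10],"roll": 0,"gripper": -1},
    {"dp": [18,50,30],"roll": 0,"gripper": -1},
    {"dp": [18,50,45],"roll": 0,"gripper": -1},
    {"dp": [18,50,55],"roll": 0,"gripper": -1},
    {"dp": [18,50,58],"roll": 0,"gripper": -1},
    {"dp": [18,50,58],"roll": 0,"gripper": -1},
    {"dp": [18,50,58],"roll": 0,"gripper": -1},
    {"dp": [18,50,58],"roll": 0,"gripper": -1}
  ]
}}

```text
clock: 7.6
eef_pos: [442.0, 4.5, 66.1]
eef_rot: [3.14, -0.0, 1.173]
wrist_force: [-0.3, -0.2, -2.0]
finger_gap: 14.0
finger_force: 25.0
```

```bash
python3 - <<'E'
from h import *
s,im=snap('wrist','w5.png'); print(s['clock'],s['eef_pos'],s['eef_rot'])
cv2.imwrite('pics/w5c.png',cv2.resize(im[0:180,200:440,::-1],None,fx=3.3,fy=3.3,interpolation=3))
E
```

```text
7.6 [441.99292114   4.47534837  66.13562478] [ 3.14045901e+00 -3.89815475e-04  1.17278680e+00]
```

View pics/w5c.png

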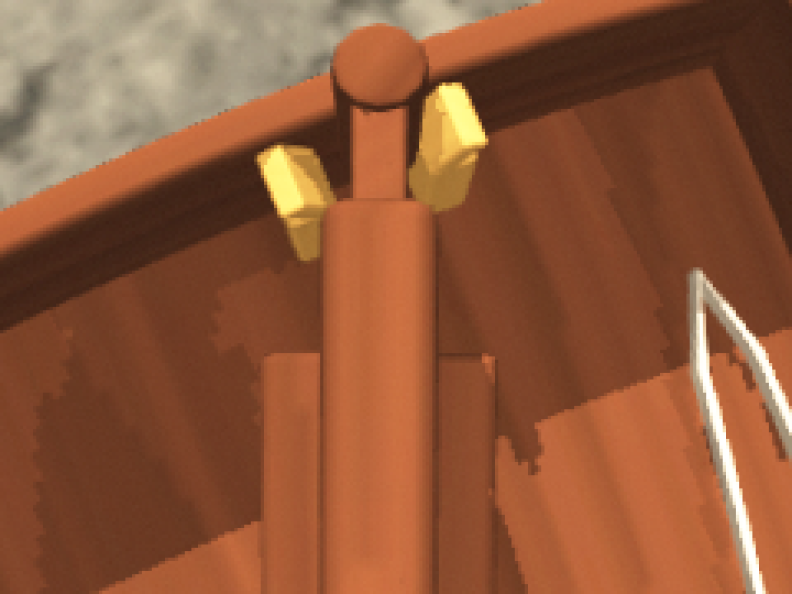

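```bash
python3 - <<'E'
from h import *
s=read_state()
P=lambda u,v,z: at('wrist',(200+u/3.3,v/3.3),z,s)
a=P(285,218,52);b=P(486,146,52);print(a,b,(a+b)/2)
a=P(260,157,52);b=P(464,84,52);print('wall ends',a,b,(a+b)/2)
print('inner wall top', P(200,235,55),P(640,50,55))
z=s['eef_pos'][2]-13.9
print('dowel',P(380,66,z+46)); print(P(320,148,52),P(438,85,52),P(333,205,52),P(415,165,52))
E
```

```text
[470.8 110.6  52. ] [504.7 109.6  52. ] [487.75 110.1   52.  ]
wall ends [471.1 121.7  52. ] [505.7 120.8  52. ] [488.4  121.25  52.  ]
inner wall top [457.6 112.8  55. ] [534.2 116.   55. ]
dowel [488.  113.5  98.3]
[480.3 119.3  52. ] [501.8 122.2  52. ] [478.5 109.6  52. ] [493.  110.8  52. ]
```

>>> {"api": "carry_out", "payload": {
  "deltas": [
    {"dp": [0,0,4],"roll": 0,"gripper": -1},
    {"dp": [0,0,8],"roll": 0,"gripper": -1},
    {"dp": [0,0,12],"roll": 0,"gripper": -1},
    {"dp": [0,0,16],"roll": 0,"gripper": -1},
    {"dp": [0,0,20],"roll": 0,"gripper": -1},
    {"dp": [0,0,24],"roll": 0,"gripper": -1},
    {"dp": [0,0,28],"roll": 0,"gripper": -1},
    {"dp": [0,0,30],"roll": 0,"gripper": -1},
    {"dp": [0,0,30],"roll": 0,"gripper": -1}
  ]
}}

```text
clock: 8.4
eef_pos: [441.3, 4.5, 34.9]
eef_rot: [-3.141, 0.0, 1.173]
wrist_force: [0.1, 0.5, -2.2]
finger_gap: 13.6
finger_force: 25.0
```

>>> {"api": "carry_out", "payload": {
  "deltas": [
    {"dp": [0,0,4],"roll": 0,"gripper": -1},
    {"dp": [0,0,7],"roll": 0,"gripper": -1},
    {"dp": [0,0,9],"roll": 0,"gripper": -1},
    {"dp": [0,0,11],"roll": 0,"gripper": -1},
    {"dp": [0,0,12.5],"roll": 0,"gripper": -1},
    {"dp": [0,0,13.5],"roll": 0,"gripper": -1},
    {"dp": [0,0,13.5],"roll": 0,"gripper": -1},
    {"dp": [0,0,13.5],"roll": 0,"gripper": -1}
  ]
}}

```text
clock: 9.07
eef_pos: [441.7, 4.5, 22.0]
eef_rot: [3.142, 0.0, 1.173]
wrist_force: [0.3, 0.5, -1.6]
finger_gap: 13.7
finger_force: 25.0
```

>>> {"api": "carry_out", "payload": {
  "deltas": [
    {"dp": [0,0,0],"roll": 0,"gripper": -0.2},
    {"dp": [0,0,0],"roll": 0,"gripper": -0.2},
    {"dp": [0,0,0],"roll": 0,"gripper": -0.2},
    {"dp": [0,0,0],"roll": 0,"gripper": -0.2},
    {"dp": [0,0,-5],"roll": 0,"gripper": -0.2},
    {"dp": [0,0,-20],"roll": 0,"gripper": -0.2},
    {"dp": [0,0,-45],"roll": 0,"gripper": -0.2},
    {"dp": [0,0,-70],"roll": 0,"gripper": -0.2},
    {"dp": [0,0,-70],"roll": 0,"gripper": -0.2},
    {"dp": [0,0,-70],"roll": 0,"gripper": -0.2}
  ]
}}

```text
clock: 9.9
eef_pos: [442.3, 4.4, 93.1]
eef_rot: [3.139, -0.001, 1.173]
wrist_force: [0.6, 0.5, 0.1]
finger_gap: 37.8
finger_force: 0.0
```

```bash
python3 - <<'E'
from h import *
s,im=snap('wrist'); t=snap('scene')[1]; print(s['clock'],s['eef_pos'],s['eef_rot'])
a=cv2.resize(im[0:340,160:500,::-1],(400,400)); b=cv2.resize(t[210:360,230:400,::-1],(400,400),interpolation=3)
cv2.imwrite('pics/w6.png',np.hstack([a,b]))
E
```

```text
9.9 [442.25103529   4.44672605  93.14774299] [ 3.13893096e+00 -9.04441755e-04  1.17279857e+00]
```

View pics/w6.png

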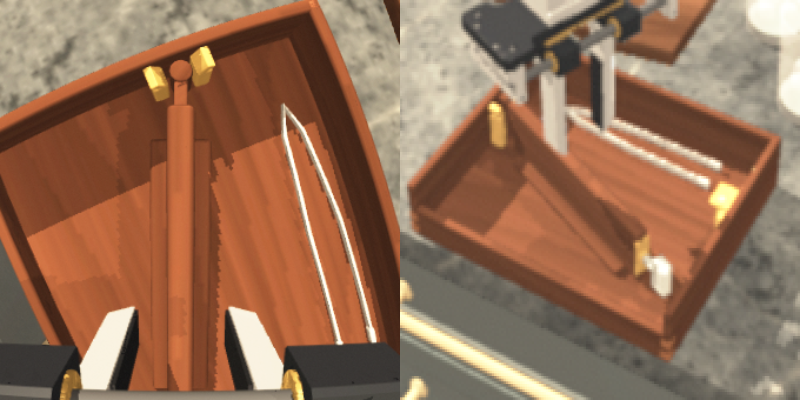

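>>> {"api": "carry_out", "payload": {
  "deltas": [
    {"dp": [-25,-12,0],"roll": 0,"gripper": -1},
    {"dp": [-50,-23,0],"roll": 0,"gripper": -1},
    {"dp": [-70,-32,0],"roll": 0,"gripper": -1},
    {"dp": [-70,-32,0],"roll": 0,"gripper": -1},
    {"dp": [-70,-32,0],"roll": 0,"gripper": -1},
    {"dp": [-70,-32,0],"roll": 0,"gripper": -1},
    {"dp": [-70,-32,20],"roll": 0,"gripper": -1},
    {"dp": [-70,-32,45],"roll": 0,"gripper": -1},
    {"dp": [-70,-32,62],"roll": 0,"gripper": -1},
    {"dp": [-70,-32,69],"roll": 0,"gripper": -1},
    {"dp": [-70,-32,69],"roll": 0,"gripper": -1},
    {"dp": [-70,-32,69],"roll": 0,"gripper": -1}
  ]
}}

```text
clock: 11.0
eef_pos: [385.4, -47.4, 23.2]
eef_rot: [-3.141, 0.0, 1.173]
wrist_force: [-0.1, -0.5, 0.3]
finger_gap: 0.5
finger_force: 0.0
```

```bash
python3 - <<'E'
from h import *
s=read_state(); p=s['eef_pos'][:2]; y=s['eef_rot'][2]
tx=np.array([np.cos(y),np.sin(y)]);ty=np.array([np.sin(y),-np.cos(y)])
P=np.array([488,114.5])
for t in [22.8,20,18,16,14,12,10,9,8,7,6,5,4,3,2,1,0,-1]:
    a=np.radians(t);F=P+188*np.array([-np.sin(a),-np.cos(a)])+19.5*np.array([-np.cos(a),np.sin(a)])
    print(t,F.round(1),'dp',((F-p)@tx).round(1),((F-p)@ty).round(1),'roll',round(t-22.8,1),'roller x',(P[0]-236*np.sin(a)).round(1))
E
```

```text
22.8 [397.2 -51.3] dp 1.0 12.4 roll 0.0 roller x 396.5
20 [405.4 -55.5] dp 0.3 21.6 roll -2.8 roller x 407.3
18 [411.4 -58.3] dp 0.0 28.2 roll -4.8 roller x 415.1
16 [417.4 -60.8] dp -0.0 34.8 roll -6.8 roller x 422.9
14 [423.6 -63.2] dp 0.2 41.4 roll -8.8 roller x 430.9
12 [429.8 -65.3] dp 0.7 48.0 roll -10.8 roller x 438.9
10 [436.2 -67.3] dp 1.3 54.5 roll -12.8 roller x 447.0
9 [439.3 -68.1] dp 1.7 57.8 roll -13.8 roller x 451.1
8 [442.5 -69. ] dp 2.2 61.1 roll -14.8 roller x 455.2
7 [445.7 -69.7] dp 2.8 64.3 roll -15.8 roller x 459.2
6 [449.  -70.4] dp 3.4 67.6 roll -16.8 roller x 463.3
5 [452.2 -71.1] dp 4.0 70.8 roll -17.8 roller x 467.4
4 [455.4 -71.7] dp 4.7 74.0 roll -18.8 roller x 471.5
3 [458.7 -72.2] dp 5.5 77.2 roll -19.8 roller x 475.6
2 [462.  -72.7] dp 6.3 80.4 roll -20.8 roller x 479.8
1 [465.2 -73.1] dp 7.2 83.6 roll -21.8 roller x 483.9
0 [468.5 -73.5] dp 8.1 86.8 roll -22.8 roller x 488.0
-1 [471.8 -73.8] dp 9.1 89.9 roll -23.8 roller x 492.1
```

>>> {"api": "carry_out", "payload": {
  "deltas": [
    {"dp": [1,8,0],"roll": 0,"gripper": -1},
    {"dp": [1,11,0],"roll": 0,"gripper": -1},
    {"dp": [0.8,14,0],"roll": -0.5,"gripper": -1},
    {"dp": [0.6,17,0],"roll": -1.4,"gripper": -1},
    {"dp": [0.4,20,0],"roll": -2.3,"gripper": -1},
    {"dp": [0.2,23,0],"roll": -3.2,"gripper": -1},
    {"dp": [0.1,26,0],"roll": -4.1,"gripper": -1},
    {"dp": [0,29,0],"roll": -5,"gripper": -1},
    {"dp": [0,32,0],"roll": -6,"gripper": -1},
    {"dp": [0,35,0],"roll": -6.9,"gripper": -1},
    {"dp": [0.1,38,0],"roll": -7.8,"gripper": -1},
    {"dp": [0.2,41,0],"roll": -8.7,"gripper": -1}
  ]
}}

```text
clock: 12.0
eef_pos: [423.1, -63.5, 22.9]
eef_rot: [-3.142, 0.0, 1.326]
wrist_force: [-1.4, 0.7, 0.8]
finger_gap: 0.7
finger_force: 0.9
```

```bash
python3 - <<'E'
from h import *
s,im=snap('scene');print(s['clock'],s['eef_pos'],s['wrist_force']); t=snap('top')[1]
a=cv2.resize(im[210:360,230:400,::-1],(400,400),interpolation=3); b=cv2.resize(t[210:310,285:385,::-1],(400,400),interpolation=3)
cv2.imwrite('pics/w7.png',np.hstack([a,b]))
E
```

```text
12.0 [423.11652547 -63.46563234  22.93879471] [-1.40807402  0.74292675  0.75499215]
```

View pics/w7.png

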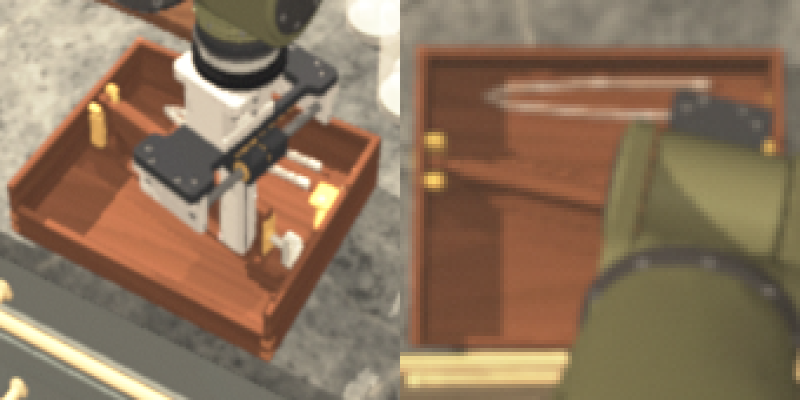

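>>> {"api": "carry_out", "payload": {
  "deltas": [
    {"dp": [-0.1,1.6,0],"roll": -0.5,"gripper": -1},
    {"dp": [-0.3,3.3,0],"roll": -1,"gripper": -1},
    {"dp": [-0.4,4.9,0],"roll": -1.5,"gripper": -1},
    {"dp": [-0.6,6.6,0],"roll": -2,"gripper": -1},
    {"dp": [-0.7,8.2,0],"roll": -2.5,"gripper": -1},
    {"dp": [-0.8,9.9,0],"roll": -3,"gripper": -1},
    {"dp": [-0.8,11.5,0],"roll": -3.5,"gripper": -1},
    {"dp": [-0.9,13.2,0],"roll": -4,"gripper": -1},
    {"dp": [-0.9,14.8,0],"roll": -4.5,"gripper": -1},
    {"dp": [-1,16.5,0],"roll": -5,"gripper": -1}
  ]
}}

```text
clock: 12.93
eef_pos: [438.4, -68.1, 22.8]
eef_rot: [-3.141, -0.0, 1.413]
wrist_force: [-3.5, 3.9, -0.1]
finger_gap: 0.5
finger_force: 1.9
```

>>> {"api": "carry_out", "payload": {
  "deltas": [
    {"dp": [-0.2,1.6,0],"roll": -0.5,"gripper": -1},
    {"dp": [-0.3,3.3,0],"roll": -1,"gripper": -1},
    {"dp": [-0.4,4.9,0],"roll": -1.5,"gripper": -1},
    {"dp": [-0.6,6.6,0],"roll": -2,"gripper": -1}
  ]
}}

```text
clock: 13.27
eef_pos: [444.4, -69.5, 22.7]
eef_rot: [-3.14, -0.001, 1.448]
wrist_force: [-4.7, 5.6, 2.1]
finger_gap: 0.6
finger_force: 3.2
```

>>> {"api": "carry_out", "payload": {
  "deltas": [
    {"dp": [-0.2,1.6,0],"roll": -0.5,"gripper": -1},
    {"dp": [-0.3,3.3,0],"roll": -1,"gripper": -1}
  ]
}}

```text
clock: 13.43
eef_pos: [447.5, -70.2, 22.6]
eef_rot: [-3.139, -0.001, 1.465]
wrist_force: [-7.5, 4.3, 3.4]
finger_gap: 0.3
finger_force: 3.9
```

>>> {"api": "carry_out", "payload": {
  "deltas": [
    {"dp": [-0.2,1.6,0],"roll": -0.5,"gripper": -1},
    {"dp": [-0.3,3.3,0],"roll": -1,"gripper": -1}
  ]
}}

```text
clock: 13.6
eef_pos: [450.4, -70.8, 22.6]
eef_rot: [-3.138, -0.001, 1.483]
wrist_force: [-11.9, 5.2, 7.5]
finger_gap: 0.3
finger_force: 6.1
```

>>> {"api": "carry_out", "payload": {
  "deltas": [
    {"dp": [0.3,1.2,-0.7],"roll": -0.4,"gripper": -1},
    {"dp": [0.3,2.4,-0.7],"roll": -0.8,"gripper": -1}
  ]
}}

```text
clock: 13.77
eef_pos: [452.8, -71.1, 23.0]
eef_rot: [-3.138, -0.0, 1.497]
wrist_force: [-7.0, -0.9, -2.3]
finger_gap: 0.6
finger_force: 3.4
```

>>> {"api": "carry_out", "payload": {
  "deltas": [
    {"dp": [0,1.2,-0.3],"roll": -0.4,"gripper": -1},
    {"dp": [0,2.4,-0.3],"roll": -0.8,"gripper": -1}
  ]
}}

```text
clock: 13.93
eef_pos: [455.0, -71.5, 23.1]
eef_rot: [-3.138, -0.0, 1.51]
wrist_force: [-6.8, -3.6, -3.8]
finger_gap: 0.6
finger_force: 3.1
```

>>> {"api": "carry_out", "payload": {
  "deltas": [
    {"dp": [-0.3,1.2,0.2],"roll": -0.4,"gripper": -1},
    {"dp": [-0.5,2.4,0.2],"roll": -0.8,"gripper": -1}
  ]
}}

```text
clock: 14.1
eef_pos: [458.8, -72.2, 23.6]
eef_rot: [3.141, 0.0, 1.524]
wrist_force: [-0.3, -0.3, 0.6]
finger_gap: 0.3
finger_force: 0.0
```

>>> {"api": "carry_out", "payload": {
  "deltas": [
    {"dp": [-0.1,1.0,0],"roll": -0.3,"gripper": -1},
    {"dp": [-0.1,2.0,0],"roll": -0.6,"gripper": -1}
  ]
}}

```text
clock: 14.27
eef_pos: [461.2, -72.4, 24.0]
eef_rot: [3.141, 0.0, 1.535]
wrist_force: [-0.3, 0.6, 0.1]
finger_gap: 0.2
finger_force: 0.0
```

>>> {"api": "carry_out", "payload": {
  "deltas": [
    {"dp": [-0.1,0.8,0],"roll": -0.2,"gripper": -1},
    {"dp": [-0.1,1.5,0],"roll": -0.4,"gripper": -1}
  ]
}}

```text
clock: 14.43
eef_pos: [462.5, -72.5, 23.9]
eef_rot: [3.141, 0.0, 1.541]
wrist_force: [0.2, 0.7, 0.0]
finger_gap: 0.2
finger_force: 0.0
```

```bash
python3 - <<'E'
from h import *
s,im=snap('scene');print(s['clock'],s['eef_pos'],s['wrist_force'])
w=snap('wrist')[1]
a=cv2.resize(im[210:360,230:400,::-1],(400,400),interpolation=3); b=cv2.resize(w[0:340,160:500,::-1],(400,400),interpolation=3)
cv2.imwrite('pics/w8.png',np.hstack([a,b]))
E
```

```text
14.4333 [462.47452645 -72.49035513  23.87584665] [0.18486621 0.71824706 0.03644011]
```

View pics/w8.png

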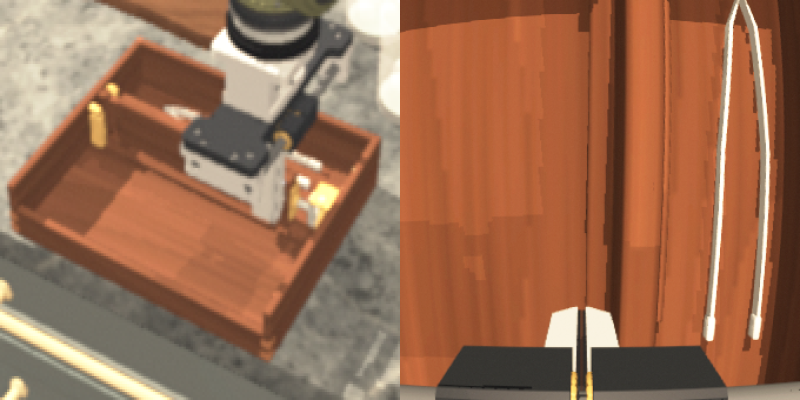

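>>> {"api": "carry_out", "payload": {
  "deltas": [
    {"dp": [0,0.6,0],"roll": 0,"gripper": -1},
    {"dp": [0,1.0,0],"roll": 0,"gripper": -1}
  ]
}}

```text
clock: 14.7
eef_pos: [463.1, -72.5, 23.8]
eef_rot: [-3.141, -0.0, 1.541]
wrist_force: [-3.5, 0.9, 3.4]
finger_gap: 0.5
finger_force: 1.8
```

>>> {"api": "carry_out", "payload": {
  "deltas": [
    {"dp": [0,0.5,0],"roll": 0,"gripper": -1},
    {"dp": [0,0.8,0],"roll": 0,"gripper": -1}
  ]
}}

```text
clock: 14.87
eef_pos: [463.2, -72.4, 23.7]
eef_rot: [-3.14, -0.0, 1.541]
wrist_force: [-9.0, -0.3, 7.8]
finger_gap: 0.5
finger_force: 4.6
```

>>> {"api": "carry_out", "payload": {
  "deltas": [
    {"dp": [0,-3,0],"roll": 0,"gripper": -1},
    {"dp": [0,-10,0],"roll": 0,"gripper": -1},
    {"dp": [0,-18,0],"roll": 0,"gripper": -1},
    {"dp": [0,-18,-10],"roll": 0,"gripper": -1},
    {"dp": [0,-18,-40],"roll": 0,"gripper": -1},
    {"dp": [0,-18,-75],"roll": 0,"gripper": -1},
    {"dp": [-40,-18,-110],"roll": 0,"gripper": -1},
    {"dp": [-75,-18,-140],"roll": 0,"gripper": -1},
    {"dp": [-110,-18,-160],"roll": 0,"gripper": -1},
    {"dp": [-120,-18,-170],"roll": 0,"gripper": -1},
    {"dp": [-120,-18,-170],"roll": 0,"gripper": -1},
    {"dp": [-120,-18,-170],"roll": 0,"gripper": -1}
  ]
}}

```text
clock: 15.87
eef_pos: [442.3, -192.6, 194.8]
eef_rot: [3.14, 0.001, 1.539]
wrist_force: [0.0, 0.7, -0.2]
finger_gap: 0.4
finger_force: 0.0
```

```bash
python3 - <<'E'
from h import *
s,im=snap('wrist','w9.png');print(s['clock'],s['eef_pos'],s['wrist_force'])
for l in ['divider','plunger','organiser']:
    for d in models.cut_out('wrist',l)[:2]:
        ys,xs=np.nonzero(d['region']); print(l,round(d['p'],2),np.round(d['box']),xs.mean(),ys.mean())
        if l=='divider':
            for r in range(int(d['box'][1])+5,int(d['box'][3]),30):
                c=np.nonzero(d['region'][r])[0]
                if len(c): print(r,c.min(),c.max(),at('wrist',(c.min(),r),58,s),at('wrist',(c.max(),r),58,s))
h=cv2.cvtColor(im,cv2.COLOR_RGB2HSV)
m=((h[...,1]>110)&(h[...,2]>150)&(abs(h[...,0].astype(int)-24)<6)).astype(np.uint8)
n,_,st,ce=cv2.connectedComponentsWithStats(m)
for i in range(1,n):
    if st[i,4]>25: print('brass',st[i],ce[i].round(),at('wrist',ce[i],52,s))
w=((h[...,1]<40)&(h[...,2]>170)).astype(np.uint8)
n,_,st,ce=cv2.connectedComponentsWithStats(w)
for i in range(1,n):
    if st[i,4]>25: print('white',st[i],ce[i].round(),at('wrist',ce[i],40,s))
E
```

```text
15.8667 [ 442.28867205 -192.56138968  194.75224662] [ 0.02291135  0.7104982  -0.21550544]
divider 0.68 [348. 110. 358. 127.] 353.5076923076923 118.33076923076923
114 350 356 [475.6 -98.9  58. ] [480.7 -99.   58. ]
divider 0.58 [332.   0. 370. 128.] 351.484693877551 53.68494897959184
5 333 369 [464.8   0.5  58. ] [496.2   0.8  58. ]
35 333 369 [463.7 -28.4  58. ] [494.7 -28.2  58. ]
65 333 370 [462.7 -55.8  58. ] [494.2 -55.8  58. ]
95 344 367 [471.  -82.4  58. ] [490.6 -82.5  58. ]
125 350 358 [ 475.3 -108.4   58. ] [ 482.1 -108.4   58. ]
organiser 0.75 [205.   0. 450. 158.] 326.08725670905056 80.95713705520322
brass [  0   2  39  65 855] [20. 28.] [121.6  42.6  52. ]
brass [312 125  99  24 317] [352. 142.] [ 477.1 -122.7   52. ]
brass [305 316   5  67 230] [307. 349.] [ 431.3 -321.1   52. ]
brass [314 317  10  69 261] [320. 353.] [ 444.3 -325.5   52. ]
brass [  71  383  363   30 2827] [286. 403.] [ 405.1 -391.2   52. ]
white [  14    0   54  196 3453] [52. 71.] [167.4 -17.8  40. ]
white [392   0   4 104 208] [393.  57.] [519.2 -43.9  40. ]
white [412   0   7 105 154] [416.  58.] [54
[... 338 characters left out ...]
 133   36   66 1209] [ 27. 173.] [ 122.2 -125.2   40. ]
white [ 48 177   5  18  38] [ 50. 187.] [ 156.6 -144.5   40. ]
white [ 53 180   4  15  31] [ 54. 188.] [ 162.8 -145.8   40. ]
white [ 535  206   44   83 2897] [557. 246.] [ 707.3 -228.5   40. ]
white [284 261  27  54 750] [299. 280.] [ 425.7 -251.2   40. ]
white [318 261  27  54 748] [329. 280.] [ 455.1 -252.4   40. ]
white [ 34 279  14   5  35] [ 41. 280.] [ 116.2 -252.3   40. ]
white [581 279  14   5  36] [587. 280.] [ 765.8 -273.4   40. ]
white [  0 283  41  26 330] [ 16. 294.] [  61.1 -272.5   40. ]
white [588 283  52  32 451] [618. 297.] [ 833.5 -303.5   40. ]
white [   53   431   386    49 10468] [214. 464.] [ 299.1 -515.7   40. ]
```

```bash
python3 -c "
from h import *
print(manip.sign_off())"
```

```text
the job is handed in; nothing more can be done
None
```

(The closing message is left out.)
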